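Tap the housing home against the hidden stop of the assembly jig

TASK

Take the wooden tapping bar from its tray and, with its end, nudge the black housing along the jig's channel under the hood in small separate taps of about a centimetre or less, drawing the bar back clear of the housing after each, until the housing rests fully against the stop hidden under the hood, without pushing that stop back. Touch the housing only with the bar; then lay the bar flat in its tray again and leave everything else on the table where it is.

Things in the scene. Friction and masses are not known exactly. Their poses are not given: they have to be found in the camera images.
- jig: fixed aluminium jig, 260 long (x) x 130 wide. Origin: centre of its underside, on the table. +x: the way the housing must slide. Base plate 12 thick; two full-length fences, tops 26 above the table, leave a channel 83 wide on y = 0, open at -x. A grey opaque hood (roof 50 to 54 above the table) covers x +30 to +130, closed at the far end, and hides the stop
- housing: black plastic tray-shaped housing, 100 long (x) x 80 wide x 22 high, 0.3 kg, lying in the jig's channel (identical ones lie elsewhere). Origin: centre of its underside, on the base plate. +x along the slide, to the hood; its rear face (x = -50), the one to tap, stays outside the hood. Slides at 1 to 4 N; 48 to 78 mm to travel to the stop, differing each time
- stop (a joint): hidden steel stop block under the hood, face 60 wide, 3 to 21 mm above the base plate. Reads 0 where it was set, grows (m) as it is pushed back along the jig's +x. Held by a friction clamp that slips at about 16 N and does not spring back; more than 4 mm of push-back spoils the setting
- pin (a joint): light spring sensor pin (under 0.5 N) in the middle of the stop's face, moving along the jig's x: 0 when it stands 8 mm out of the face, 0.008 (m) when the housing's front face is against the stop. It stays pressed while the housing stays there
- bar: beech tapping bar, 150 long (x) x 22 wide (y) x 22 high, with a grip rib on the middle of its top, 60 long x 22 wide, reaching 52 mm above the underside; both ends alike, either may tap. Origin: centre of its underside, z up. 0.18 kg. Lies rib up on the tray's floor
- tray: fixed low grey tool tray, 210 long (x) x 110 wide (y), rim 10 mm high, walls 4 mm thick, floor 4 mm thick. Origin: centre of its underside, on the table
- spare_a: bystander: a spare housing like the one in the jig, lying on the table
- spare_b: bystander: another spare housing
- roller: bystander: brown ring-shaped roller, 60 mm across, 35 high
- tape: bystander: cardboard-brown roll, 100 mm across, 48 high
- mug: bystander: white mug, 80 mm across, 95 high
- driver: bystander: screwdriver lying on the table near the robot
Mind the look-alikes: they are no part of the job. Several things have the shape of the bar; the one meant has the colours described above.

How it is judged (in metres and radians):
On the way, in this order (a step that is already met when the one before it is completed fails the run):
1. the bar is held and lifted out of the tray (underside over 30 mm above the table) (height (world z) of bar above 0.03 m and contact force between the fingers and bar above 1 N), for 0.1 s.
2. after a first tap or two the housing rests 4 to 20 mm from its start, the bar clear of it (distance of housing from where it was at the start of the episode between 0.004 and 0.02 m and contact force between bar and housing below 0.1 N and linear speed of housing below 0.005 m/s), for 0.1 s.
3. after further taps it rests 21 to 39 mm from its start, the bar clear of it (distance of housing from where it was at the start of the episode between 0.021 and 0.039 m and contact force between bar and housing below 0.1 N and linear speed of housing below 0.005 m/s), for 0.1 s.
4. the housing rests against the stop (sensor pin in by more than 6 mm of 8, stop pushed back less than 4 mm), the bar clear of it (value of joint pin above 0.006 m and value of joint stop below 0.004 m and linear speed of each of housing, housing below 0.005 m/s and contact force between bar and housing below 0.1 N), for 0.2 s.
At the end, for the whole second after the job is handed in: The housing rests within 2 mm of the hidden stop (pin in by more than 6 of its 8 mm), the stop pushed back less than 4 mm, and the bar lies flat and upright on the tray's floor, its middle within 45 mm of the tray's, at rest (value of joint pin above 0.006 m and value of joint stop below 0.004 m and linear speed of housing below 0.005 m/s and horizontal distance between bar and tray below 0.045 m and z of bar in the frame of tray below 0.009 m and angle between bar's own z axis and vertical below 0.1 rad and linear speed of bar below 0.01 m/s); the robot touches nothing.
It fails at once if the stop is pushed back by 4 mm or more (value of joint stop above 0.004 m).
It fails at once if the robot itself touches the housing (contact force between any of the fingers, the arm and housing above 0.5 N).
It fails at once if a bystander is moved more than 30 mm (distance of any of spare_a, spare_b, roller, tape, mug, driver from where it was at the start of the episode above 0.03 m).
It also fails if it takes over 58 s, if anything falls off the work surface, if the arm or the gripper's body presses on something with over 40 N, if the wrist force passes 120 N, or if a joint passes its speed limit or range.

ROBOT

A 6-joint arm with a two-finger parallel gripper is mounted at the origin on the work surface. World frame = base frame: x ahead of the robot, y to its left, z up, the work surface at z = 0. Lengths are in m, angles in degrees, forces in N, time in s.
With the tool pointing down it reaches from about 0.3 to 0.825 m from the base axis. Payload 5.4 kg.
Tool frame: the origin (TCP) lies at the very end of the fingers, on their centre line; the grasp point (between the pads) lies ctrl.grasp_offset behind it (ctrl.grasp_offset is the distance from the TCP to the grasp point, in m); z points along the fingers, y is the direction in which the jaws open and shut (so a half turn about z gives the same grasp; the last joint's range is limited). The gripper opens to 92 mm and grips with 3 to 60 N. Pads are 20 mm wide; open, the fingers measure 128 mm over their backs; the gripper's body (75 mm by 189 mm) begins 69 mm behind the grasp point.
Start: joints at [60.04, 9.076, 91.501, -0, 79.423, -12.038], TCP at [0.177, 0.547, 0.215] pointing down, gripper open.
Joint ranges: [-166.64, 166.64], [-54.1, 131.32], [10.49, 154.53], [-73.88, 253.88], [9.74, 151.15], [-171.62, 171.62]. Speed limits (degrees/s): [147.25, 147.25, 180, 180, 180, 180].

INTERFACE

Orientations are given as a 3x3 rotation matrix whose columns are the frame's x, y, z axes.
In Python, from bench import ctrl gives the robot as it stands.
- The arm moves only by the tool send_rows, never from a script. Its argument "series" is one flat list of numbers, 5 for each row, row after row: the shift along the tool's x, y, z in cm, then the turn about the tool's z in degrees, then the finger opening in cm, from 0 to 9.19. In form: [dx, dy, dz, spin, grip, dx, dy, dz, spin, grip, ...]. A call has 1 to 5 rows; each row shifts and turns the commanded pose from where the row before left it, along the tool's axes as they then stand; what a row does not reach is not made up. A row lasts 1/8 s, in which the tool goes at most 62.5 mm and 10.7 degrees, less where a joint would pass 70% of its speed; a pose out of reach is approached as far as the arm can. A call is refused whole if a number of a shift passes 6.25 or a number of a turn 10.7, either way. A call with a gripper value outside its range is refused whole. The fingers move at their own pace and stop on an object; "squeeze" is the grip in N (left out, the last holds). Time passes only in rows, so rows that do not move let the fingers close. It gives the time, the measured TCP pose, the force and the opening at its end, in the units of the state.
- ctrl.read_state(): the state, without advancing time (a new reading comes with each control period).
- ctrl.grab_frame(name): name is "scene" or "top" or "wrist"; returns the picture (480x640x3 uint8, blue, green, red); there is no depth.
- ctrl.calibration(name): a dict with "fx", "fy", "cx", "cy" (pixels), "origin" and "orientation" of the camera in the world. Camera axes: x right, y up, looking along -z (the intrinsics and any distortion apply to the point x, -y, -z); pixel columns grow to the right and rows downward; lengths in m; the calibration is good to about 2 mm. The wrist camera is an equidistant fisheye: a pixel r from the principal point sees the ray r / f radians off the axis. A picture is of the moment at which its call begins: read the wrist's pose just before it. calibration takes no time and is no camera call; for the wrist camera it gives the pose at the moment of the call.
- ctrl.close_job(): hands the job in, once; it reports no verdict.
Trained networks look in the newest picture that a camera, given by its name, has taken for a name from the list of things; names that differ only in an ending like _2 or _b are one class to them, and where a whole thing is asked for, a point or a joint stands for the part that bears it (a point fixed in the world has none). Each returns a list of dicts, best first, with "conf" (0 to 1); they miss things now and then, are a little off and sometimes report something else, mostly with a low value. They report only what shows in the picture. A call takes as long as a camera call. They do not tell look-alikes from the thing itself.
- ctrl.trace(camera, name): "mask" (480x640 bool, what is visible of it) and "uv" ([column, row] in pixels, amid what is visible of it).
The state is a dict: "t": time; "joint_positions": joint angles; "qvel": joint speeds; "tau": joint torques, N m; "position": TCP position; "tool_rot": TCP orientation; "ft_force": force on the tool from outside, world axes, zero at the start; "ft_torque": the same for the moment, N m; "opening": finger opening in m.
Only numpy, scipy, OpenCV 4.12 (cv2) and the standard library are available. Lean on these libraries where they do the work, as an engineer would, in place of code of your own. Each camera call takes 0.05 s, during which the arm holds its last target. There are 200 camera calls.

## Working session

There is one attempt and no reset: what is moved stays moved. The work goes in short steps, Python scripts to look and compute and a tool call to move; the robot and the scene stay as the last step left them, time stands still between calls to the robot, and variables do not carry over. Pictures are saved under pics/ and viewed, about 8 in all and at most 12, crops included, and the job is handed in when it is done.

Besides the shell and the picture viewer there is one more tool, called after "Request:" as a command line: name --argument value ..., lists and objects as JSON in quotes. send_rows: Moves the arm, as the interface text tells. Its arguments: {"type":"object","properties":{"series":{"type":"array","items":{"type":"number"}},"squeeze":{"type":"number"}},"required":["series"]}

```bash
mkdir -p pics; ls; python3 - <<'E'
from bench import ctrl
import cv2,numpy as np
s=ctrl.read_state();print(s['t'],s['position'],s['tool_rot'],s['opening'],ctrl.grasp_offset)
for n in('scene','top'):
    cv2.imwrite(f'pics/{n}1.png',ctrl.grab_frame(n));c=ctrl.calibration(n);print(n,c)
    for k in('bar','jig','housing','tray'):
        for r in ctrl.trace(n,k)[:4]:print(n,k,round(r['conf'],2),np.round(r['uv']),r['mask'].sum())
E
```

```text
pics
0.0 [0.17666295 0.54654412 0.21364914] [[-9.51472658e-01  3.07732025e-01 -8.84410131e-04]
 [ 3.07733094e-01  9.51471399e-01 -1.58764530e-03]
 [ 3.52921641e-04 -1.78276336e-03 -9.99998349e-01]] 0.09173614017917651 0.0187
scene {'fx': 439.41554091577683, 'fy': 439.41554091577683, 'cx': 321.83861155405117, 'cy': 237.059419012709, 'origin': array([ 1.12569071, -0.47905778,  0.85212372]), 'orientation': array([[ 0.66135643, -0.54346374,  0.51696695],
       [ 0.75006005,  0.47532391, -0.4598664 ],
       [ 0.00419396,  0.69189186,  0.72198896]])}
scene bar 0.93 [394. 146.] 575
scene bar 0.69 [381. 196.] 730
scene bar 0.69 [326. 160.] 244
scene jig 0.66 [268. 280.] 4215
scene housing 0.62 [281. 257.] 834
scene tray 0.63 [392. 209.] 1196
top {'fx': 527.9263840171005, 'fy': 527.9263840171005, 'cx': 318.37746566422334, 'cy': 240.2597471908464, 'origin': array([0.38722949, 0.02660376, 1.34903243]), 'orientation': array([[-0.01904065,  0.99506998, -0.09733029],
       [-0.99964346, -0.02076952, -0.01678059],
       [-0.01871937,  0.09697607,  0.99511066]])}
top bar 0.64 [134. 305.] 688
top bar 0.6 [224. 330.] 664
top bar 0.55 [226. 242.] 623
top jig 0.94 [393. 232.] 3945
top housing 0.58 [373. 234.] 1242
top tray 0.73 [217. 240.] 2644
```

View pics/top1.png

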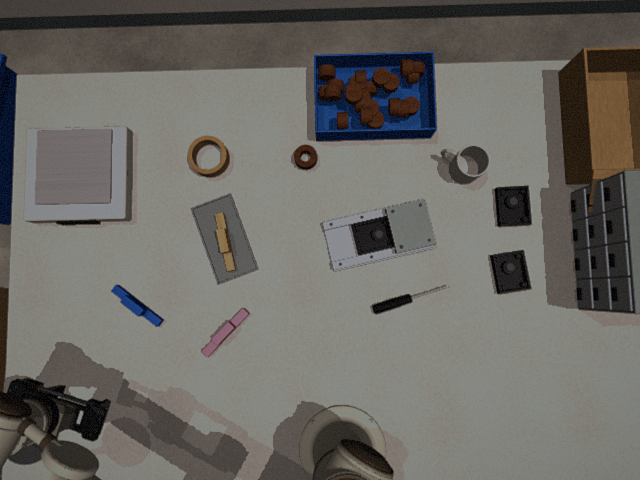

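View pics/scene1.png

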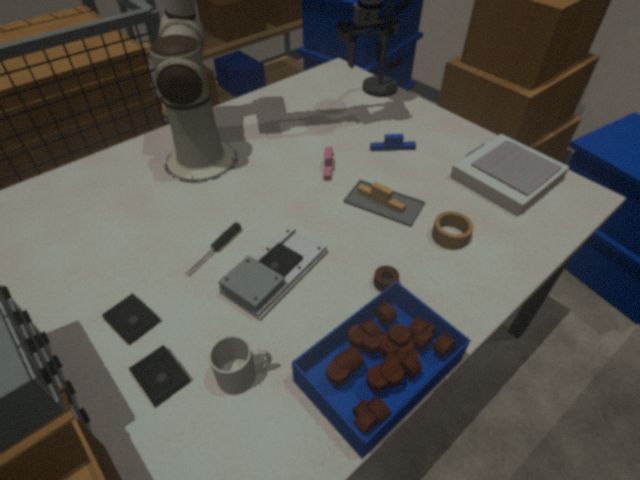

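The image shows three bar-shaped things in the top view: the blue bar (136,305), the pink bar (226,333) and the wooden bar in the grey tray (225,242). I choose the wooden one. The jig is at (380,235), with its hood to the right, so the slide direction is image right and slightly up. Next I'll measure and take a close crop.

```bash
cat > h.py <<'E'
from bench import ctrl
import cv2,numpy as np
def ray(c,uv,name):
    x=(uv[0]-c['cx'])/c['fx'];y=(uv[1]-c['cy'])/c['fy']
    if name=='wrist':
        r=np.hypot(x,y);k=np.sin(r)/r if r>1e-9 else 1;d=np.array([x*k,-y*k,-np.cos(r)])
    else:d=np.array([x,-y,-1])
    return c['orientation']@d
def onz(c,uv,z,name):
    d=ray(c,uv,name);return c['origin']+d*(z-c['origin'][2])/d[2]
def rect(c,mask,z,name):
    # min-area rect of mask border projected on plane z : centre(mm), sides, angle of long side deg
    ct=max(cv2.findContours(mask.astype(np.uint8),0,cv2.CHAIN_APPROX_NONE)[0],key=len)[:,0,:]
    p=np.array([onz(c,u,z,name)[:2] for u in ct])*1000
    (cx,cy),(w,h),a=cv2.minAreaRect(p.astype(np.float32))
    if w<h:a+=90;w,h=h,w
    return np.round([cx,cy,w,h,a%180],1)
E
python3 - <<'E'
from h import *
im=ctrl.grab_frame('top');c=ctrl.calibration('top')
for k,z in(('bar',.026),('jig',.04),('housing',.034),('tray',.008)):
    for r in ctrl.trace('top',k)[:4]:print(k,round(r['conf'],2),np.round(r['uv']),rect(c,r['mask'],z,'top'))
cv2.imwrite('pics/crop1.png',cv2.resize(im[180:300,180:450],None,fx=2.9,fy=2.9,interpolation=cv2.INTER_CUBIC))
E
```

```text
bar 0.97 [134. 305.] [358.7 509.8 151.3  37.3  52.5]
bar 0.72 [227. 243.] [518.1 287.2 151.3  30.9  11.9]
bar 0.63 [223. 332.] [293.5 284.7 151.   27.2 134.7]
jig 0.76 [393. 231.] [ 526.4 -102.6  263.6  127.4  102.3]
jig 0.46 [226. 242.] [517.5 284.4 146.8  29.1  12. ]
housing 0.71 [374. 233.] [525.8 -87.1  97.   84.6 101.9]
tray 0.95 [228. 237.] [528.5 290.9 211.2 112.3  19.6]
```

View pics/crop1.png

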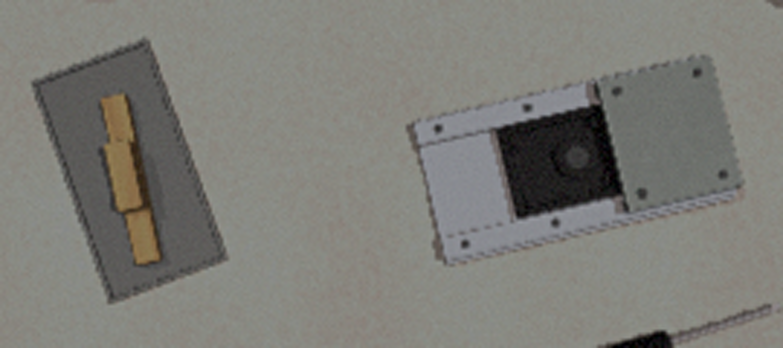

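```bash
cat >> h.py <<'E'
def yaw(R):return np.degrees(np.arctan2(R[1,0],R[0,0]))
def plan(tgt,tyaw,grip,step=5.5,turn=9.):
    s=ctrl.read_state();p=s['position'].copy();y=yaw(s['tool_rot']);tgt=np.array(tgt)
    dy=(tyaw-y+180)%360-180;d=(tgt-p)*100
    n=int(max(np.ceil(np.linalg.norm(d)/step),np.ceil(abs(dy)/turn),1));out=[]
    for i in range(n):
        a=np.radians(y+dy*i/n);q=d/n
        # tool x=(cos,sin), tool y=(sin,-cos), z down
        out.append([round(v,2) for v in(np.cos(a)*q[0]+np.sin(a)*q[1],np.sin(a)*q[0]-np.cos(a)*q[1],-q[2],-dy/n,grip)])
    print('t',s['t'],'pos',np.round(p,4),'yaw',round(y,2));[print(o) for o in out]
E
python3 -c "
from h import *
plan([.518,.286,.17],192,6)"
```

```text
t 0.75 pos [0.1769 0.5471 0.2146] yaw 162.08
[np.float64(-5.06), np.float64(-1.79), np.float64(0.56), np.float64(-3.74), 6]
[np.float64(-4.93), np.float64(-2.12), np.float64(0.56), np.float64(-3.74), 6]
[np.float64(-4.78), np.float64(-2.44), np.float64(0.56), np.float64(-3.74), 6]
[np.float64(-4.61), np.float64(-2.74), np.float64(0.56), np.float64(-3.74), 6]
[np.float64(-4.43), np.float64(-3.04), np.float64(0.56), np.float64(-3.74), 6]
[np.float64(-4.22), np.float64(-3.32), np.float64(0.56), np.float64(-3.74), 6]
[np.float64(-3.99), np.float64(-3.59), np.float64(0.56), np.float64(-3.74), 6]
[np.float64(-3.75), np.float64(-3.84), np.float64(0.56), np.float64(-3.74), 6]
```

Request:
send_rows --series '[-5.1,-1.8,0.5,-3.7,6,-4.9,-2.1,0.5,-3.7,6,-4.8,-2.4,0.5,-3.7,6,-4.6,-2.7,0.5,-3.7,6,-4.4,-3.0,0.5,-3.7,6]'

```text
t: 1.38
position: [0.3912, 0.3837, 0.1896]
tool_rot: [[-1.0, -0.012, 0.0], [-0.012, 1.0, 0.0], [-0.0, 0.0, -1.0]]
ft_force: [0.2, 0.9, -0.1]
opening: 0.0598
```

Request:
send_rows --series '[-4.2,-3.3,0.5,-3.7,6,-4.0,-3.6,0.5,-3.7,6,-3.8,-3.8,0.5,-3.7,6,0,0,0,0,6]'

```text
t: 1.88
position: [0.5198, 0.2845, 0.1741]
tool_rot: [[-0.98, -0.198, -0.0], [-0.198, 0.98, -0.001], [0.0, -0.001, -1.0]]
ft_force: [0.2, 0.5, -0.2]
opening: 0.0603
```

```bash
python3 - <<'E'
from h import *
s=ctrl.read_state();print(s['joint_positions'],s['qvel'])
c=ctrl.calibration('wrist');im=ctrl.grab_frame('wrist');print(c)
for k,z in(('bar',.026),('tray',.010),('jig',.04),('housing',.034)):
    for r in ctrl.trace('wrist',k)[:4]:print(k,round(r['conf'],2),np.round(r['uv']),rect(c,r['mask'],z,'wrist'))
cv2.imwrite('pics/w1.png',im)
plan([.518,.286,.17],192,6)
E
```

```text
[ 1.70377397e+01  1.35151334e+01  9.10674414e+01 -3.30620678e-02
  7.54338094e+01 -8.43736311e+01] [ 3.6692891  -1.88977427  1.79403046  1.71145401  1.0868086   2.68495575]
{'fx': 371.64829954431775, 'fy': 371.64829954431775, 'cx': 318.90584535144626, 'cy': 237.90064813951486, 'origin': array([0.45119285, 0.27079891, 0.3445334 ]), 'orientation': array([[-1.96979318e-01, -9.48776366e-01, -2.47027438e-01],
       [ 9.80407427e-01, -1.90791742e-01, -4.89876405e-02],
       [-6.52479701e-04, -2.51837087e-01,  9.67769423e-01]])}
bar 0.97 [570. 117.] [360.4 508.5 149.5  56.4  53. ]
bar 0.94 [319. 217.] [519.7 285.6 147.7  25.1  10.9]
bar 0.41 [335. 219.] [526.6 289.6 201.9 105.8  19.3]
bar 0.24 [ 16. 173.] [522.2 -56.3  85.7  62.1   3.6]
tray 0.93 [335. 221.] [530.1 290.4 212.4 111.4  19.7]
jig 0.66 [ 54. 161.] [511.1 -14.2 137.3 119.5 101.4]
housing 0.98 [ 16. 171.] [519.3 -52.1  80.3  62.1  10. ]
t 2.125 pos [0.5167 0.2881 0.1748] yaw -168.24
[np.float64(-0.08), np.float64(-0.23), np.float64(0.48), np.float64(-0.24), 6]
```

View pics/w1.png

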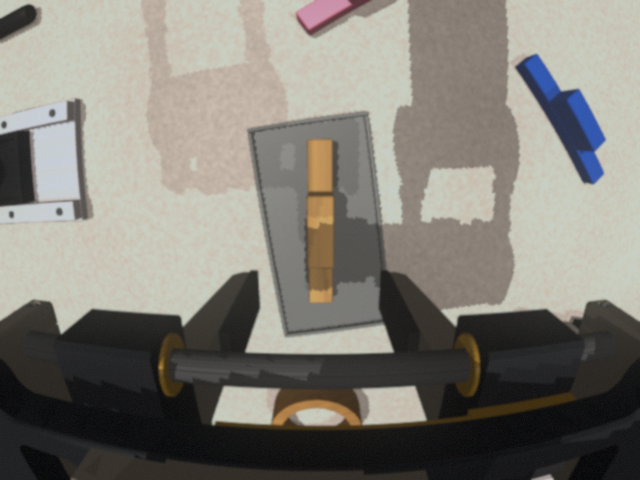

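Wrist view: the wooden bar in the tray at (320,220), blue (565,120) and pink (340,10) well apart. Now descending.

```bash
python3 -c "
from h import *
plan([.5195,.2858,.030],191.2,6,step=4)"
```

```text
t 2.125 pos [0.5167 0.2881 0.1748] yaw -168.24
[np.float64(-0.06), np.float64(-0.07), np.float64(3.62), np.float64(0.14), 6]
[np.float64(-0.06), np.float64(-0.07), np.float64(3.62), np.float64(0.14), 6]
[np.float64(-0.06), np.float64(-0.07), np.float64(3.62), np.float64(0.14), 6]
[np.float64(-0.06), np.float64(-0.07), np.float64(3.62), np.float64(0.14), 6]
```

Request:
send_rows --series '[-0.06,-0.07,3.6,0.14,6,-0.06,-0.07,3.6,0.14,6,-0.06,-0.07,3.6,0.14,6,-0.06,-0.07,3.6,0.14,6,0,0,0,0,6]'

```text
t: 2.75
position: [0.5171, 0.2848, 0.0279]
tool_rot: [[-0.981, -0.194, -0.006], [-0.194, 0.981, -0.002], [0.007, -0.001, -1.0]]
ft_force: [0.1, 0.3, 0.2]
opening: 0.0603
```

Request:
send_rows --series '[0,0,0,0,1.5,0,0,0,0,1.5,0,0,0,0,1.5,0,0,0,0,1.5,0,0,0,0,1.5]' --squeeze 25

```text
t: 3.38
position: [0.521, 0.2849, 0.0313]
tool_rot: [[-0.981, -0.193, 0.001], [-0.193, 0.981, 0.0], [-0.001, 0.0, -1.0]]
ft_force: [-1.8, 0.7, 4.1]
opening: 0.0218
```

```bash
python3 -c "
from h import *
plan([.62,-.04,.20],191.2,1.5,step=5.8)"
```

```text
t 3.375 pos [0.521  0.2849 0.0313] yaw -168.89
[np.float64(-0.49), np.float64(-4.83), np.float64(-2.41), np.float64(-0.01), 1.5]
[np.float64(-0.49), np.float64(-4.83), np.float64(-2.41), np.float64(-0.01), 1.5]
[np.float64(-0.49), np.float64(-4.83), np.float64(-2.41), np.float64(-0.01), 1.5]
[np.float64(-0.49), np.float64(-4.83), np.float64(-2.41), np.float64(-0.01), 1.5]
[np.float64(-0.49), np.float64(-4.83), np.float64(-2.41), np.float64(-0.01), 1.5]
[np.float64(-0.49), np.float64(-4.83), np.float64(-2.41), np.float64(-0.01), 1.5]
[np.float64(-0.49), np.float64(-4.83), np.float64(-2.41), np.float64(-0.01), 1.5]
```

Request:
send_rows --series '[0,0,-2.5,0,1.5,0,0,-5,0,1.5]'

```text
t: 3.62
position: [0.5179, 0.2838, 0.1032]
tool_rot: [[-0.981, -0.193, -0.007], [-0.193, 0.981, -0.002], [0.007, -0.001, -1.0]]
ft_force: [1.7, -0.4, -1.4]
opening: 0.0214
```

Request:
send_rows --series '[-0.5,-4.9,-1.9,0,1.5,-0.5,-4.9,-1.9,0,1.5,-0.5,-4.9,-1.9,0,1.5,-0.5,-4.9,-1.9,0,1.5,-0.5,-4.9,-1.9,0,1.5]'

```text
t: 4.25
position: [0.5921, 0.0476, 0.2005]
tool_rot: [[-0.981, -0.193, -0.001], [-0.193, 0.981, 0.0], [0.001, 0.0, -1.0]]
ft_force: [0.2, 1.6, -1.7]
opening: 0.0214
```

Request:
send_rows --series '[-0.5,-4.8,0,0,1.5,-0.5,-4.6,0,0,1.5,0,0,0,0,1.5]'

```text
t: 4.62
position: [0.6203, -0.0443, 0.1997]
tool_rot: [[-0.982, -0.189, -0.001], [-0.189, 0.982, -0.0], [0.001, -0.0, -1.0]]
ft_force: [0.7, 1.0, -1.7]
opening: 0.0215
```

```bash
python3 - <<'E'
from h import *
s=ctrl.read_state();print(s['position'],yaw(s['tool_rot']))
c=ctrl.calibration('wrist');im=ctrl.grab_frame('wrist')
np.savez('w2.npz',im=im,**c)
for k,z in(('jig',.04),('housing',.034),('bar',.16)):
    for r in ctrl.trace('wrist',k)[:3]:print(k,round(r['conf'],2),np.round(r['uv']),rect(c,r['mask'],z,'wrist'))
cv2.imwrite('pics/w2.png',im)
E
```

```text
[ 0.62033531 -0.04429582  0.19969386] -169.12557891747437
jig 0.64 [237. 111.] [ 532.4 -107.8  265.   125.2  101.3]
housing 0.63 [281. 110.] [527.6 -89.2  94.9  81.2 101.2]
bar 0.92 [319. 251.] [613.8 -45.9 139.5  32.2  10.9]
bar 0.57 [594. 195.] [540.4 143.3 122.9  69.   19.6]
```

View pics/w2.png

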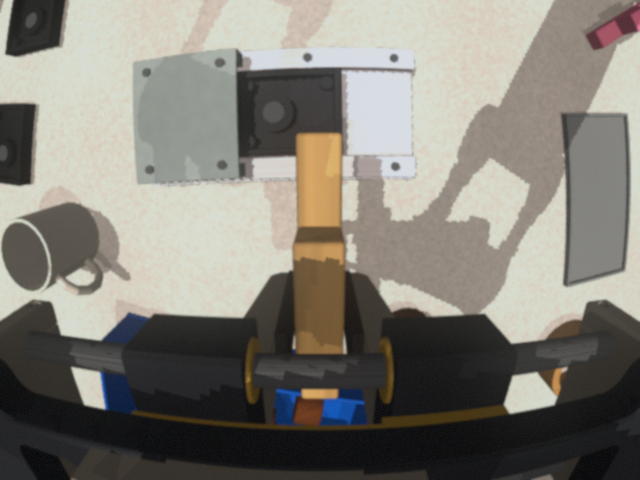

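Wrist view: jig with hood (187,117), housing rear edge at column ~341, channel inner edges at rows ~69 and ~156, open end at column ~413; bar straight in the fingers. I'll fit the jig's axis from these.

```bash
python3 - <<'E'
from h import *
c=dict(np.load('w2.npz'))
im=c['im'];g=cv2.cvtColor(im,cv2.COLOR_BGR2GRAY)
P=lambda u,z:onz(c,u,z,'wrist')[:2]*1000
for n,u,z in(('A up-open',(414,49),.026),('B up-hood',(245,48),.026),('C lo-open inner',(414,156),.026),('up-open inner',(412,69),.026),('up inner@345',(345,69),.026),('rear up',(341,71),.034),('rear lo',(341,131),.034),('hoodUL',(135,62),.054),('hoodUR',(238,49),.054),('hoodLR',(238,183),.054),('hoodLL',(137,184),.054),('scr open up',(394,57),.026),('scr lo',(395,167),.026),('lo-open',(415,177),.026)):print(n,np.round(P(u,z),1))
cv2.imwrite('pics/c2.png',cv2.resize(im[40:190,225:425],None,fx=4,fy=4,interpolation=cv2.INTER_CUBIC))
E
```

```text
A up-open [443.1  12.4]
B up-hood [ 473.3 -142.4]
C lo-open inner [544.6  32. ]
up-open inner [463.3  14. ]
up inner@345 [478.2 -47.3]
rear up [482.5 -50.7]
rear lo [536.7 -40.3]
hoodUL [ 500.6 -238.5]
hoodUR [ 481.3 -141.4]
hoodLR [ 597.1 -120.1]
hoodLL [ 613.2 -217.3]
scr open up [456.1  -4.9]
scr lo [558.7  16.3]
lo-open [563.8  37.4]
```

View pics/c2.png

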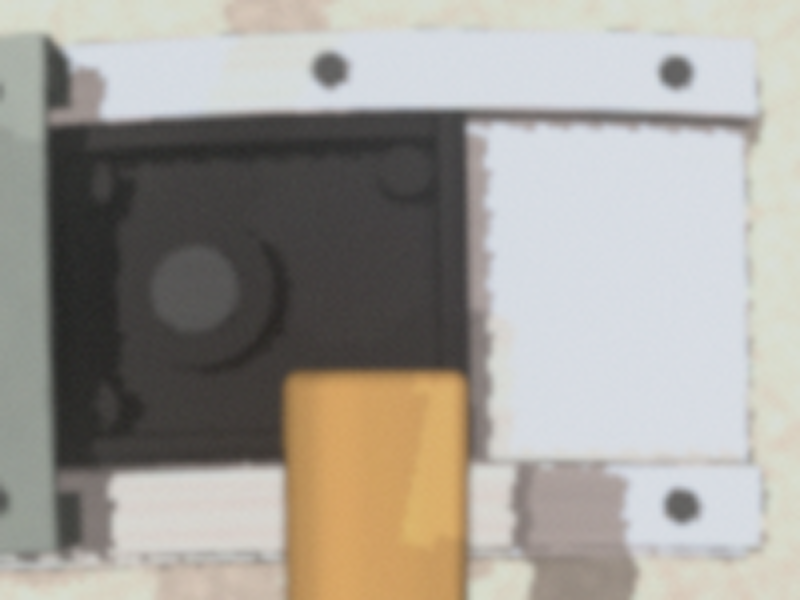

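```bash
python3 -c "
from h import *
plan([.496,.063,.09],101.7,1.5,step=5.,turn=9.5)"
```

```text
t 4.825 pos [ 0.6198 -0.04    0.2001] yaw -168.82
[np.float64(1.01), np.float64(1.25), np.float64(1.1), np.float64(8.95), 1.5]
[np.float64(1.2), np.float64(1.08), np.float64(1.1), np.float64(8.95), 1.5]
[np.float64(1.35), np.float64(0.88), np.float64(1.1), np.float64(8.95), 1.5]
[np.float64(1.47), np.float64(0.66), np.float64(1.1), np.float64(8.95), 1.5]
[np.float64(1.55), np.float64(0.42), np.float64(1.1), np.float64(8.95), 1.5]
[np.float64(1.6), np.float64(0.17), np.float64(1.1), np.float64(8.95), 1.5]
[np.float64(1.61), np.float64(-0.08), np.float64(1.1), np.float64(8.95), 1.5]
[np.float64(1.58), np.float64(-0.33), np.float64(1.1), np.float64(8.95), 1.5]
[np.float64(1.51), np.float64(-0.57), np.float64(1.1), np.float64(8.95), 1.5]
[np.float64(1.4), np.float64(-0.79), np.float64(1.1), np.float64(8.95), 1.5]
```

Request:
send_rows --series '[1.0,1.25,0.5,8.95,1.5,1.2,1.1,0.5,8.95,1.5,1.35,0.9,0.8,8.95,1.5,1.45,0.65,1.0,8.95,1.5,1.55,0.4,1.2,8.95,1.5]'

```text
t: 5.45
position: [0.558, 0.0122, 0.1605]
tool_rot: [[-0.831, 0.557, 0.0], [0.557, 0.831, 0.0], [-0.0, 0.0, -1.0]]
ft_force: [0.5, -0.7, -2.6]
opening: 0.0218
```

Request:
send_rows --series '[1.6,0.2,1.4,8.95,1.5,1.6,-0.1,1.4,8.95,1.5,1.6,-0.3,1.4,8.95,1.5,1.5,-0.6,1.4,8.95,1.5,1.4,-0.8,1.4,8.95,1.5]'

```text
t: 6.08
position: [0.4958, 0.0638, 0.0903]
tool_rot: [[-0.198, 0.98, 0.0], [0.98, 0.198, 0.0], [0.0, 0.0, -1.0]]
ft_force: [0.2, -0.1, -1.5]
opening: 0.0215
```

Request:
send_rows --series '[0,0,0,0,1.5,0,0,0,0,1.5]'

```text
t: 6.32
position: [0.4975, 0.0624, 0.0914]
tool_rot: [[-0.205, 0.979, 0.002], [0.979, 0.205, -0.0], [-0.001, 0.002, -1.0]]
ft_force: [-0.6, 0.3, -1.7]
opening: 0.022
```

```bash
python3 - <<'E'
from h import *
plan([.498,.053,.044],101.7,1.5,step=1.6)
im=ctrl.grab_frame('top');c=ctrl.calibration('top')
for k,z in(('bar',.09),('housing',.034)):
    for r in ctrl.trace('top',k)[:4]:print(k,round(r['conf'],2),np.round(r['uv']),rect(c,r['mask'],z,'top'))
E
```

```text
t 6.325 pos [0.4975 0.0624 0.0914] yaw 101.82
[np.float64(-0.23), np.float64(-0.04), np.float64(1.19), np.float64(0.03), 1.5]
[np.float64(-0.23), np.float64(-0.03), np.float64(1.19), np.float64(0.03), 1.5]
[np.float64(-0.23), np.float64(-0.03), np.float64(1.19), np.float64(0.03), 1.5]
[np.float64(-0.23), np.float64(-0.03), np.float64(1.19), np.float64(0.03), 1.5]
bar 0.85 [222. 336.] [297.3 273.9 143.9  27.3 136.3]
bar 0.58 [290. 253.] [477.6 117.6  31.2  12.   88.8]
bar 0.58 [136. 307.] [361.  484.4 144.1  32.3  53.2]
housing 0.68 [374. 235.] [525.9 -87.4  96.3  82.4 101. ]
```

Request:
send_rows --series '[0,0,1.2,0,1.5,0,0,1.2,0,1.5,0,0,1.2,0,1.5,0,0,1.1,0,1.5,-1.0,0,0,0,1.5]'

```text
t: 7.1
position: [0.4975, 0.0526, 0.0422]
tool_rot: [[-0.203, 0.979, -0.003], [0.979, 0.203, 0.0], [0.001, -0.003, -1.0]]
ft_force: [-0.0, 0.5, -1.7]
opening: 0.0218
```

Request:
send_rows --series '[-1.0,0,0,0,1.5,0,0,0,0,1.5]'

```text
t: 7.35
position: [0.5017, 0.0416, 0.0443]
tool_rot: [[-0.2, 0.98, 0.002], [0.98, 0.2, -0.0], [-0.001, 0.001, -1.0]]
ft_force: [-0.2, -0.8, -1.0]
opening: 0.0218
```

```bash
python3 - <<'E'
from h import *
s=ctrl.read_state();print(s['position'],yaw(s['tool_rot']),s['ft_force'])
for n,b in(('top',(180,300,240,440)),('scene',(180,330,200,400))):
    im=ctrl.grab_frame(n);cv2.imwrite(f'pics/{n}3.png',cv2.resize(im[b[0]:b[1],b[2]:b[3]],None,fx=4,fy=4,interpolation=cv2.INTER_CUBIC))
a=cv2.imread('pics/top3.png');b=cv2.imread('pics/scene3.png')
w=max(a.shape[1],b.shape[1]);pad=lambda i:cv2.copyMakeBorder(i,0,0,0,w-i.shape[1],0)
v=np.vstack([pad(a),pad(b)]);cv2.imwrite('pics/v3.png',cv2.resize(v,None,fx=590/v.shape[0],fy=590/v.shape[0]))
E
```

```text
[0.50165249 0.04157787 0.04429541] 101.53530354492807 [-0.20423629 -0.79418644 -0.98443474]
```

View pics/v3.png

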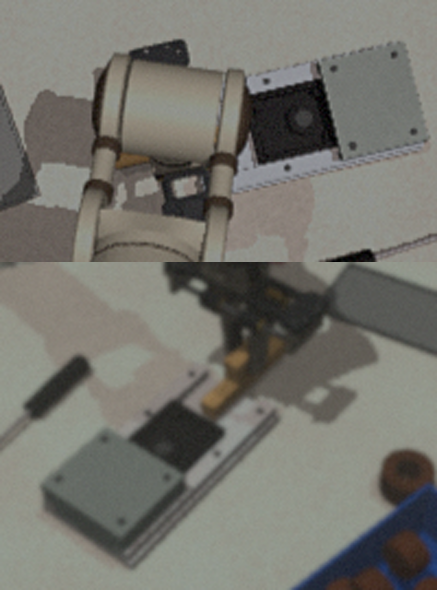

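Request:
send_rows --series '[-0.7,0,0,0,1.5,-0.5,0,0,0,1.5,-0.4,0,0,0,1.5,-0.4,0,0,0,1.5]'

```text
t: 7.95
position: [0.5048, 0.0232, 0.0437]
tool_rot: [[-0.201, 0.98, -0.0], [0.98, 0.201, 0.001], [0.001, 0.0, -1.0]]
ft_force: [0.0, 2.2, -0.0]
opening: 0.022
```

Request:
send_rows --series '[0,0,0,0,1.5]'

```text
t: 8.07
position: [0.5049, 0.0227, 0.0436]
tool_rot: [[-0.201, 0.98, 0.0], [0.98, 0.201, -0.0], [-0.0, 0.0, -1.0]]
ft_force: [-0.6, -0.1, -2.5]
opening: 0.0217
```

Request:
send_rows --series '[1.0,0,0,0,1.5,0.5,0,0,0,1.5,0,0,0,0,1.5]'

```text
t: 8.45
position: [0.5015, 0.0383, 0.0435]
tool_rot: [[-0.202, 0.979, -0.0], [0.979, 0.202, -0.0], [-0.0, -0.0, -1.0]]
ft_force: [-0.4, -0.1, -1.7]
opening: 0.0219
```

```bash
cat >> h.py <<'E'
E_=np.array([.203,-.979]);N_=np.array([.979,.203]);M=np.array([.504,.024])
def check():
    s=ctrl.read_state();p=s['position'];print('t',round(s['t'],2),'s,lat,z mm',np.round([(p[:2]-M)@E_*1e3,(p[:2]-M)@N_*1e3,p[2]*1e3],1),'yaw',round(yaw(s['tool_rot']),1))
    for n in('top','scene'):
        ctrl.grab_frame(n);c=ctrl.calibration(n)
        for r in ctrl.trace(n,'housing')[:4]:
            q=onz(c,r['uv'],.034,n)[:2]
            if r['conf']>.3 and np.hypot(*(q-[.527,-.089]))<.08:
                vv,uu=np.nonzero(r['mask']);S=np.array([(onz(c,(a,b),.034,n)[:2]-M)@np.array([E_,N_]).T for a,b in zip(uu,vv)])*1e3
                m=np.abs(S[:,1])<25
                print(n,round(r['conf'],2),'rear s',round(np.percentile(S[m,0],2),1),'front',round(np.percentile(S[m,0],98),1))
E
python3 -c "
from h import *
check()"
```

```text
t 8.45 s,lat,z mm [-14.5   0.4  43.5] yaw 101.7
top 0.8 rear s 76.0 front 159.6
scene 0.72 rear s 79.5 front 149.3
```

Request:
send_rows --series '[-1.2,0,0,0,1.5,-0.6,0,0,0,1.5,-0.6,0,0,0,1.5,0,0,0,0,1.5,1.0,0,0,0,1.5]'

```text
t: 9.28
position: [0.5047, 0.0237, 0.0436]
tool_rot: [[-0.2, 0.98, 0.0], [0.98, 0.2, -0.0], [-0.001, 0.0, -1.0]]
ft_force: [-0.4, -0.1, -3.1]
opening: 0.0221
```

Request:
send_rows --series '[0.5,0,0,0,1.5,0,0,0,0,1.5,0,0,0,0,1.5]'

```text
t: 9.65
position: [0.5036, 0.029, 0.0436]
tool_rot: [[-0.202, 0.979, 0.0], [0.979, 0.202, -0.0], [-0.0, 0.0, -1.0]]
ft_force: [-0.3, 0.5, -2.1]
opening: 0.0217
```

```bash
python3 -c "
from h import *
check()"
```

```text
t 9.65 s,lat,z mm [-5.   0.6 43.6] yaw 101.6
top 0.58 rear s 85.3 front 158.4
scene 0.75 rear s 88.6 front 148.7
```

Request:
send_rows --series '[-1.2,0,0,0,1.5,-0.6,0,0,0,1.5,-0.6,0,0,0,1.5,0,0,0,0,1.5,1.0,0,0,0,1.5]'

```text
t: 10.48
position: [0.5065, 0.0149, 0.0436]
tool_rot: [[-0.2, 0.98, 0.0], [0.98, 0.2, -0.0], [-0.001, 0.0, -1.0]]
ft_force: [0.2, 0.4, -1.6]
opening: 0.0218
```

Request:
send_rows --series '[0.5,0,0,0,1.5,0,0,0,0,1.5,0,0,0,0,1.5]'

```text
t: 10.85
position: [0.5054, 0.0202, 0.0436]
tool_rot: [[-0.202, 0.979, 0.0], [0.979, 0.202, -0.0], [-0.0, 0.0, -1.0]]
ft_force: [1.1, 0.6, -1.8]
opening: 0.0218
```

```bash
python3 -c "
from h import *
check()"
```

```text
t 10.85 s,lat,z mm [ 4.   0.6 43.6] yaw 101.6
top 0.97 rear s 93.4 front 158.5
scene 0.82 rear s 98.0 front 149.4
```

Request:
send_rows --series '[-1.2,0,0,0,1.5,-0.6,0,0,0,1.5,-0.6,0,0,0,1.5,0,0,0,0,1.5,1.0,0,0,0,1.5]'

```text
t: 11.68
position: [0.5083, 0.0061, 0.0436]
tool_rot: [[-0.2, 0.98, 0.0], [0.98, 0.2, -0.0], [-0.001, 0.0, -1.0]]
ft_force: [0.2, -0.5, -2.3]
opening: 0.0214
```

Request:
send_rows --series '[0.5,0,0,0,1.5,0,0,0,0,1.5,0,0,0,0,1.5]'

```text
t: 12.05
position: [0.5072, 0.0114, 0.0436]
tool_rot: [[-0.202, 0.979, 0.0], [0.979, 0.202, -0.0], [-0.0, 0.0, -1.0]]
ft_force: [0.7, 0.6, -1.5]
opening: 0.0217
```

```bash
python3 -c "
from h import *
check()"
```

```text
t 12.05 s,lat,z mm [13.   0.6 43.6] yaw 101.6
top 0.67 rear s 104.3 front 159.1
scene 0.81 rear s 108.2 front 148.0
```

Request:
send_rows --series '[-1.2,0,0,0,1.5,-0.6,0,0,0,1.5,-0.6,0,0,0,1.5,0,0,0,0,1.5,0.8,0,0,0,1.5]' --squeeze 12

```text
t: 12.88
position: [0.5105, -0.0047, 0.0436]
tool_rot: [[-0.201, 0.98, 0.0], [0.98, 0.201, -0.0], [-0.001, 0.0, -1.0]]
ft_force: [-0.2, 0.4, -1.8]
opening: 0.0217
```

Request:
send_rows --series '[0,0,0,0,1.5,0,0,0,0,1.5]'

```text
t: 13.12
position: [0.5103, -0.0041, 0.0436]
tool_rot: [[-0.202, 0.979, -0.0], [0.979, 0.202, -0.0], [-0.0, -0.0, -1.0]]
ft_force: [0.1, -0.8, -2.1]
opening: 0.0218
```

Request:
send_rows --series '[-0.8,0,0,0,1.5,-0.12,0,0,0,1.5,-0.13,0,0,0,1.5]'

```text
t: 13.5
position: [0.5126, -0.0145, 0.0437]
tool_rot: [[-0.201, 0.98, -0.0], [0.98, 0.201, 0.001], [0.001, 0.0, -1.0]]
ft_force: [-0.6, 3.0, -0.3]
opening: 0.0218
```

Request:
send_rows --series '[0,0,0,0,1.5]'

```text
t: 13.62
position: [0.5125, -0.0147, 0.0436]
tool_rot: [[-0.201, 0.98, -0.0], [0.98, 0.201, 0.0], [0.0, -0.0, -1.0]]
ft_force: [-1.2, 1.6, -1.7]
opening: 0.0216
```

Request:
send_rows --series '[0.8,0,0,0,1.5,0,0,0,0,1.5]'

```text
t: 13.88
position: [0.5106, -0.0064, 0.0434]
tool_rot: [[-0.202, 0.979, -0.0], [0.979, 0.202, -0.0], [-0.0, -0.0, -1.0]]
ft_force: [-0.6, -0.2, -1.6]
opening: 0.022
```

```bash
python3 -c "
from h import *
check()"
```

```text
t 13.88 s,lat,z mm [31.1  0.3 43.4] yaw 101.7
top 0.84 rear s 123.8 front 159.1
scene 0.75 rear s 117.6 front 150.0
```

Request:
send_rows --series '[-0.8,0,0,0,1.5,-0.12,0,0,0,1.5,-0.13,0,0,0,1.5]'

```text
t: 14.45
position: [0.5131, -0.017, 0.0437]
tool_rot: [[-0.201, 0.98, -0.0], [0.98, 0.201, 0.001], [0.001, 0.0, -1.0]]
ft_force: [-0.8, 2.4, -0.7]
opening: 0.0218
```

Request:
send_rows --series '[0,0,0,0,1.5]'

```text
t: 14.58
position: [0.5131, -0.0171, 0.0437]
tool_rot: [[-0.201, 0.98, 0.0], [0.98, 0.201, 0.0], [0.0, 0.0, -1.0]]
ft_force: [0.9, 1.8, -0.0]
opening: 0.0216
```

Request:
send_rows --series '[0.8,0,0,0,1.5,0,0,0,0,1.5]'

```text
t: 14.82
position: [0.5111, -0.0088, 0.0434]
tool_rot: [[-0.202, 0.979, -0.0], [0.979, 0.202, -0.0], [-0.0, -0.0, -1.0]]
ft_force: [-0.0, 0.1, -2.2]
opening: 0.0219
```

Request:
send_rows --series '[-0.8,0,0,0,1.5,-0.14,0,0,0,1.5,-0.14,0,0,0,1.5]'

```text
t: 15.2
position: [0.5136, -0.0198, 0.0436]
tool_rot: [[-0.201, 0.98, -0.0], [0.98, 0.201, 0.001], [0.001, 0.0, -1.0]]
ft_force: [-0.3, 2.4, -0.5]
opening: 0.0219
```

Request:
send_rows --series '[0,0,0,0,1.5]'

```text
t: 15.32
position: [0.5136, -0.0199, 0.0436]
tool_rot: [[-0.201, 0.98, 0.0], [0.98, 0.201, -0.0], [-0.0, 0.0, -1.0]]
ft_force: [-1.0, 2.4, -1.6]
opening: 0.0215
```

Request:
send_rows --series '[0.8,0,0,0,1.5,0,0,0,0,1.5]'

```text
t: 15.58
position: [0.5117, -0.0116, 0.0434]
tool_rot: [[-0.202, 0.979, -0.0], [0.979, 0.202, -0.0], [-0.0, -0.0, -1.0]]
ft_force: [-0.0, -1.5, -1.3]
opening: 0.0216
```

Request:
send_rows --series '[-0.8,0,0,0,1.5,-0.14,0,0,0,1.5,-0.14,0,0,0,1.5]'

```text
t: 15.95
position: [0.5142, -0.0225, 0.0437]
tool_rot: [[-0.201, 0.98, -0.0], [0.98, 0.201, 0.001], [0.001, 0.0, -1.0]]
ft_force: [-0.6, 2.7, 0.4]
opening: 0.0219
```

Request:
send_rows --series '[0,0,0,0,1.5]'

```text
t: 16.08
position: [0.5142, -0.0227, 0.0436]
tool_rot: [[-0.201, 0.98, 0.0], [0.98, 0.201, 0.0], [0.0, 0.0, -1.0]]
ft_force: [-0.7, 1.9, -0.4]
opening: 0.0221
```

Request:
send_rows --series '[0.8,0,0,0,1.5,0,0,0,0,1.5]'

```text
t: 16.32
position: [0.5122, -0.0143, 0.0434]
tool_rot: [[-0.202, 0.979, -0.0], [0.979, 0.202, -0.0], [-0.0, -0.0, -1.0]]
ft_force: [-0.6, -1.3, -1.8]
opening: 0.0219
```

```bash
python3 -c "
from h import *
check()"
```

```text
t 16.32 s,lat,z mm [39.2  0.3 43.4] yaw 101.7
top 0.54 rear s 131.6 front 163.4
scene 0.49 rear s 123.5 front 148.9
```

Request:
send_rows --series '[-0.8,0,0,0,1.5,-0.14,0,0,0,1.5,-0.14,0,0,0,1.5]'

```text
t: 16.9
position: [0.5147, -0.0252, 0.0437]
tool_rot: [[-0.201, 0.98, -0.0], [0.98, 0.201, 0.001], [0.001, 0.0, -1.0]]
ft_force: [-0.8, 3.0, -0.3]
opening: 0.0222
```

Request:
send_rows --series '[0,0,0,0,1.5]'

```text
t: 17.02
position: [0.5148, -0.0253, 0.0437]
tool_rot: [[-0.201, 0.98, 0.0], [0.98, 0.201, 0.0], [-0.0, 0.0, -1.0]]
ft_force: [-0.0, 1.1, -1.0]
opening: 0.0219
```

Request:
send_rows --series '[0.8,0,0,0,1.5,0,0,0,0,1.5]'

```text
t: 17.27
position: [0.5128, -0.0171, 0.0434]
tool_rot: [[-0.202, 0.979, -0.0], [0.979, 0.202, -0.0], [-0.0, -0.0, -1.0]]
ft_force: [-0.5, 1.1, -1.3]
opening: 0.0217
```

Request:
send_rows --series '[-0.8,0,0,0,1.5,-0.14,0,0,0,1.5,-0.14,0,0,0,1.5]'

```text
t: 17.65
position: [0.5153, -0.028, 0.0437]
tool_rot: [[-0.201, 0.98, -0.0], [0.98, 0.201, 0.001], [0.001, 0.0, -1.0]]
ft_force: [-0.7, 2.8, -0.1]
opening: 0.0223
```

Request:
send_rows --series '[0,0,0,0,1.5]'

```text
t: 17.77
position: [0.5153, -0.0281, 0.0436]
tool_rot: [[-0.201, 0.98, 0.0], [0.98, 0.201, 0.0], [0.0, 0.0, -1.0]]
ft_force: [-0.1, 1.6, -1.5]
opening: 0.022
```

Request:
send_rows --series '[0.8,0,0,0,1.5,0,0,0,0,1.5]'

```text
t: 18.02
position: [0.5134, -0.0198, 0.0434]
tool_rot: [[-0.202, 0.979, -0.0], [0.979, 0.202, -0.0], [-0.0, -0.0, -1.0]]
ft_force: [-1.2, -0.6, -1.7]
opening: 0.0222
```

Request:
send_rows --series '[-0.8,0,0,0,1.5,-0.14,0,0,0,1.5,-0.14,0,0,0,1.5]'

```text
t: 18.4
position: [0.5159, -0.0307, 0.0437]
tool_rot: [[-0.201, 0.98, -0.0], [0.98, 0.201, 0.001], [0.001, 0.0, -1.0]]
ft_force: [-0.3, 3.2, 0.3]
opening: 0.0217
```

Request:
send_rows --series '[0,0,0,0,1.5]'

```text
t: 18.52
position: [0.5159, -0.0309, 0.0437]
tool_rot: [[-0.201, 0.98, 0.0], [0.98, 0.201, 0.0], [0.0, 0.0, -1.0]]
ft_force: [-1.4, 2.6, 1.0]
opening: 0.0218
```

Request:
send_rows --series '[0.8,0,0,0,1.5,0,0,0,0,1.5]'

```text
t: 18.77
position: [0.514, -0.0226, 0.0434]
tool_rot: [[-0.202, 0.979, -0.0], [0.979, 0.202, -0.0], [-0.0, -0.0, -1.0]]
ft_force: [0.5, 0.5, -1.7]
opening: 0.0213
```

```bash
python3 -c "
from h import *
check()
im=ctrl.grab_frame('scene');im2=ctrl.grab_frame('top')
f=lambda i:cv2.resize(i,None,fx=4,fy=4,interpolation=cv2.INTER_CUBIC)
cv2.imwrite('pics/v4.png',np.hstack([f(im[210:310,220:310]),f(im2[190:290,320:420])]))"
```

```text
t 18.77 s,lat,z mm [47.6  0.3 43.4] yaw 101.7
top 0.63 rear s 139.6 front 161.0
scene 0.45 rear s 133.8 front 148.1
```

View pics/v4.png

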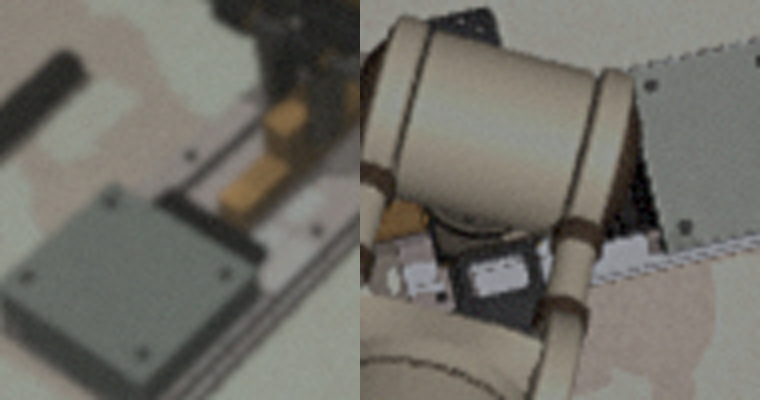

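The crop shows the bar's end (245,195) clear behind the housing's rear edge (210,225), and the housing going under the hood. Push force is still only about 3 N, so it hasn't reached the stop.

Request:
send_rows --series '[-0.8,0,0,0,1.5,-0.14,0,0,0,1.5,-0.14,0,0,0,1.5]'

```text
t: 19.45
position: [0.5164, -0.0333, 0.0437]
tool_rot: [[-0.201, 0.98, -0.0], [0.98, 0.201, 0.001], [0.001, 0.0, -1.0]]
ft_force: [0.1, 3.4, 1.1]
opening: 0.0219
```

Request:
send_rows --series '[0,0,0,0,1.5]'

```text
t: 19.58
position: [0.5164, -0.0335, 0.0437]
tool_rot: [[-0.201, 0.98, 0.0], [0.98, 0.201, 0.0], [0.0, 0.0, -1.0]]
ft_force: [-0.7, 2.5, -1.6]
opening: 0.0218
```

Request:
send_rows --series '[0.8,0,0,0,1.5,0,0,0,0,1.5]'

```text
t: 19.82
position: [0.5145, -0.0253, 0.0434]
tool_rot: [[-0.202, 0.979, -0.0], [0.979, 0.202, -0.0], [-0.0, -0.0, -1.0]]
ft_force: [-0.3, 0.7, -1.6]
opening: 0.0219
```

Request:
send_rows --series '[-0.8,0,0,0,1.5,-0.14,0,0,0,1.5,-0.14,0,0,0,1.5]'

```text
t: 20.2
position: [0.5168, -0.0352, 0.0437]
tool_rot: [[-0.2, 0.98, -0.001], [0.98, 0.2, 0.003], [0.003, -0.0, -1.0]]
ft_force: [-1.6, 9.8, 3.3]
opening: 0.0216
```

Request:
send_rows --series '[0,0,0,0,1.5]'

```text
t: 20.32
position: [0.5168, -0.0351, 0.0437]
tool_rot: [[-0.201, 0.98, -0.001], [0.98, 0.201, 0.003], [0.003, -0.0, -1.0]]
ft_force: [-1.0, 6.6, 0.6]
opening: 0.022
```

Request:
send_rows --series '[0.8,0,0,0,1.5,0,0,0,0,1.5]'

```text
t: 20.58
position: [0.5152, -0.0283, 0.0435]
tool_rot: [[-0.202, 0.979, -0.0], [0.979, 0.202, -0.0], [-0.0, -0.0, -1.0]]
ft_force: [1.0, -0.4, -1.9]
opening: 0.0219
```

Request:
send_rows --series '[-0.75,0,0,0,1.5,-0.08,0,0,0,1.5,0,0,0,0,1.5]'

```text
t: 20.95
position: [0.5168, -0.0357, 0.0436]
tool_rot: [[-0.201, 0.98, -0.001], [0.98, 0.201, 0.003], [0.003, -0.0, -1.0]]
ft_force: [-1.1, 7.3, 1.0]
opening: 0.0222
```

Request:
send_rows --series '[0.8,0,0,0,1.5,0.5,0,0,0,1.5,0,0,0,0,1.5,0,0,0,0,1.5]'

```text
t: 21.45
position: [0.5145, -0.0241, 0.0436]
tool_rot: [[-0.201, 0.979, 0.0], [0.979, 0.201, -0.0], [-0.0, 0.0, -1.0]]
ft_force: [0.0, -1.4, -1.8]
opening: 0.022
```

```bash
python3 -c "
from h import *
check()"
```

```text
t 21.45 s,lat,z mm [49.2  0.5 43.6] yaw 101.6
```

Contact repeats at the same place, at 7 N and well above the 3 N sliding force, so the housing is against the stop. Now returning the bar.

Request:
send_rows --series '[2.5,0,0,0,1.5,2.5,0,-0.5,0,1.5,1,0,-4,0,1.5,0,0,-4,0,1.5,0,0,0,0,1.5]' --squeeze 20

```text
t: 22.28
position: [0.5052, 0.0345, 0.1321]
tool_rot: [[-0.202, 0.979, 0.008], [0.979, 0.202, -0.001], [-0.003, 0.007, -1.0]]
ft_force: [0.8, 0.8, -3.2]
opening: 0.022
```

```bash
python3 -c "
from h import *
plan([.527,.290,.11],197,1.5,step=5.,turn=9.5)"
```

```text
t 22.275 pos [0.5052 0.0345 0.1321] yaw 101.64
[np.float64(2.23), np.float64(0.66), np.float64(0.2), np.float64(-8.67), 1.5]
[np.float64(2.11), np.float64(0.99), np.float64(0.2), np.float64(-8.67), 1.5]
[np.float64(1.94), np.float64(1.3), np.float64(0.2), np.float64(-8.67), 1.5]
[np.float64(1.72), np.float64(1.58), np.float64(0.2), np.float64(-8.67), 1.5]
[np.float64(1.46), np.float64(1.82), np.float64(0.2), np.float64(-8.67), 1.5]
[np.float64(1.17), np.float64(2.02), np.float64(0.2), np.float64(-8.67), 1.5]
[np.float64(0.85), np.float64(2.17), np.float64(0.2), np.float64(-8.67), 1.5]
[np.float64(0.52), np.float64(2.27), np.float64(0.2), np.float64(-8.67), 1.5]
[np.float64(0.17), np.float64(2.32), np.float64(0.2), np.float64(-8.67), 1.5]
[np.float64(-0.18), np.float64(2.32), np.float64(0.2), np.float64(-8.67), 1.5]
[np.float64(-0.53), np.float64(2.27), np.float64(0.2), np.float64(-8.67), 1.5]
```

Request:
send_rows --series '[2.2,0.7,0.2,-8.7,1.5,2.1,1.0,0.2,-8.7,1.5,1.9,1.3,0.2,-8.7,1.5,1.7,1.6,0.2,-8.7,1.5,1.5,1.8,0.2,-8.7,1.5]'

```text
t: 22.9
position: [0.5117, 0.151, 0.1165]
tool_rot: [[-0.823, 0.568, -0.003], [0.568, 0.823, -0.0], [0.002, -0.002, -1.0]]
ft_force: [1.1, -0.2, -1.9]
opening: 0.022
```

Request:
send_rows --series '[1.2,2.0,0.2,-8.7,1.5,0.8,2.2,0.2,-8.7,1.5,0.5,2.3,0.2,-8.7,1.5,0.2,2.3,0.2,-8.7,1.5,-0.2,2.3,0.2,-8.7,1.5]'

```text
t: 23.52
position: [0.5216, 0.2668, 0.1063]
tool_rot: [[-0.988, -0.154, -0.003], [-0.154, 0.988, -0.001], [0.003, -0.0, -1.0]]
ft_force: [0.1, -0.3, -1.4]
opening: 0.0221
```

Request:
send_rows --series '[-0.5,2.3,0.2,-8.7,1.5,0,0,0,0,1.5,0,0,0,0,1.5]'

```text
t: 23.9
position: [0.5235, 0.2892, 0.1053]
tool_rot: [[-0.955, -0.296, -0.002], [-0.296, 0.955, -0.001], [0.002, -0.0, -1.0]]
ft_force: [0.5, -0.8, -0.8]
opening: 0.0221
```

```bash
python3 - <<'E'
from h import *
plan([.527,.290,.033],197,1.5,step=2)
c=ctrl.calibration('wrist');im=ctrl.grab_frame('wrist')
for k,z in(('tray',.010),('bar',.1)):
    for r in ctrl.trace('wrist',k)[:2]:print(k,round(r['conf'],2),np.round(r['uv']),rect(c,r['mask'],z,'wrist'))
cv2.imwrite('pics/w5.png',im)
E
```

```text
t 23.9 pos [0.5235 0.2892 0.1053] yaw -162.8
[np.float64(-0.09), np.float64(-0.01), np.float64(1.81), np.float64(0.05), 1.5]
[np.float64(-0.09), np.float64(-0.01), np.float64(1.81), np.float64(0.05), 1.5]
[np.float64(-0.09), np.float64(-0.01), np.float64(1.81), np.float64(0.05), 1.5]
[np.float64(-0.09), np.float64(-0.01), np.float64(1.81), np.float64(0.05), 1.5]
tray 0.77 [295. 185.] [504.6 281.1 156.9 111.   19.4]
bar 0.74 [610. 135.] [387.5 437.8 106.6  48.1  51.5]
bar 0.59 [328.   0.] [388.  252.1   5.3   2.2 107.8]
```

View pics/w5.png

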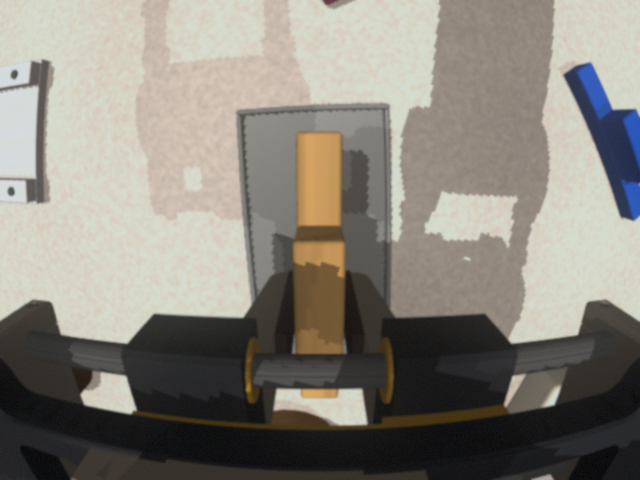

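The view shows the bar (320,185) straight in the fingers, aligned with the tray and over it. Lowering now.

Request:
send_rows --series '[-0.1,0,2,0,1.5,-0.1,0,2,0,1.5,-0.1,0,2,0,1.5,-0.1,0,1,0,1.5,0,0,0,0,1.5]'

```text
t: 24.68
position: [0.5272, 0.2911, 0.0353]
tool_rot: [[-0.955, -0.298, -0.002], [-0.298, 0.955, -0.001], [0.002, 0.0, -1.0]]
ft_force: [-0.6, 0.0, -2.0]
opening: 0.0218
```

Request:
send_rows --series '[0,0,0.2,0,1.5,0,0,0,0,1.5]'

```text
t: 24.92
position: [0.5284, 0.2915, 0.0353]
tool_rot: [[-0.955, -0.298, 0.001], [-0.298, 0.955, 0.0], [-0.001, 0.0, -1.0]]
ft_force: [-0.2, -0.0, -1.1]
opening: 0.0216
```

Request:
send_rows --series '[0,0,0.2,0,1.5,0,0,0,0,1.5]'

```text
t: 25.18
position: [0.5279, 0.2913, 0.0327]
tool_rot: [[-0.955, -0.298, 0.0], [-0.298, 0.955, 0.0], [-0.0, 0.0, -1.0]]
ft_force: [0.2, -0.3, -1.5]
opening: 0.0217
```

Request:
send_rows --series '[0,0,0.1,0,1.5,0,0,0,0,1.5]'

```text
t: 25.42
position: [0.5279, 0.2913, 0.0315]
tool_rot: [[-0.955, -0.298, -0.0], [-0.298, 0.955, -0.0], [0.0, 0.0, -1.0]]
ft_force: [0.4, 0.7, -1.9]
opening: 0.0219
```

Request:
send_rows --series '[0,0,0.1,0,1.5,0,0,0,0,1.5]'

```text
t: 25.68
position: [0.5281, 0.2914, 0.0312]
tool_rot: [[-0.955, -0.298, 0.0], [-0.298, 0.955, -0.0], [-0.0, -0.0, -1.0]]
ft_force: [-2.1, -1.4, 4.3]
opening: 0.0218
```

Request:
send_rows --series '[0,0,0,0,4,0,0,0,0,6,0,0,0,0,6,0,0,0,0,6]'

```text
t: 26.18
position: [0.5279, 0.2913, 0.0305]
tool_rot: [[-0.955, -0.298, -0.0], [-0.298, 0.955, -0.0], [0.0, -0.0, -1.0]]
ft_force: [-0.4, 0.7, -0.4]
opening: 0.0593
```

Request:
send_rows --series '[0,0,-2,0,6,0,0,-4,0,6,0,0,-5,0,6,0,0,-4,0,6,0,0,0,0,6]'

```text
t: 26.8
position: [0.5309, 0.2923, 0.1868]
tool_rot: [[-0.955, -0.298, 0.01], [-0.298, 0.955, 0.003], [-0.01, 0.0, -1.0]]
ft_force: [0.8, 0.3, -0.3]
opening: 0.0603
```

```bash
python3 - <<'E'
from h import *
s=ctrl.read_state();print(s['position'],s['opening'])
c=ctrl.calibration('wrist');im=ctrl.grab_frame('wrist')
for k,z in(('tray',.010),('bar',.026)):
    for r in ctrl.trace('wrist',k)[:3]:print(k,round(r['conf'],2),np.round(r['uv']),rect(c,r['mask'],z,'wrist'))
i2=ctrl.grab_frame('scene');i3=ctrl.grab_frame('top')
f=lambda i:cv2.resize(i,(380,380),interpolation=cv2.INTER_CUBIC)
cv2.imwrite('pics/v6.png',np.hstack([f(im[60:380,160:480]),f(i2[150:310,220:380+60][:, :220])]))
E
```

```text
[0.53087465 0.29228483 0.18684781] 0.06032580051024287
tray 0.67 [306. 206.] [529.7 290.3 210.3 110.   19.4]
bar 0.84 [334.   8.] [341.2 258.5  56.9  23.4 109.2]
bar 0.82 [318. 213.] [526.8 291.  148.5  23.7  17.6]
bar 0.69 [566. 130.] [359.9 508.9 150.   56.4  52.5]
```

View pics/v6.png

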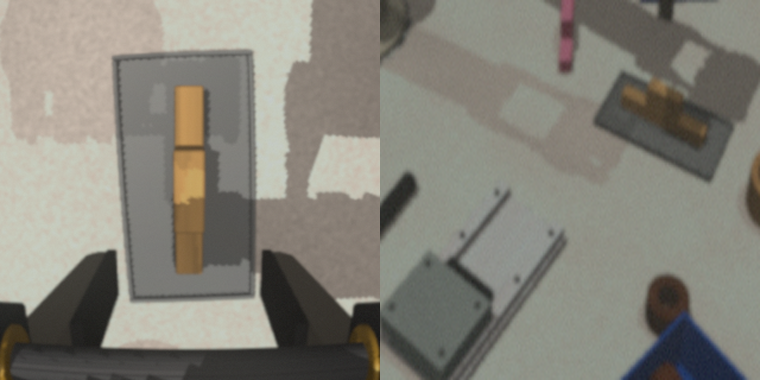

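The bar lies flat in the middle of the tray (left half, 190,180), and the housing shows as a dark sliver at the hood (right half, 475,280). Handing in.

```bash
python3 -c "
from bench import ctrl
print(ctrl.close_job(), ctrl.read_state()['t'])"
```

```text
the job is handed in; nothing more can be done
the job is handed in; nothing more can be done
```

I took the wooden bar from its tray and tapped the housing along the channel until it met the hidden stop. I then laid the bar back in the tray and handed the job in at about 27 s. No verdict was reported.

- **Taps:** five taps of roughly 5 to 10 mm, then smaller ones of 2.5 to 3 mm, with the bar drawn back 8 mm or more after each. The housing rested about 5, 15, 24 and 33 mm from its start on the way. These distances are estimates from the bar's position and the camera.
- **Stop contact:** at about 65 mm of travel the push force rose from roughly 3 N to about 10 N. A gentle second tap met the same resistance (about 7 N) within about 1 mm of the same place. I read this as the housing against the stop. Both readings are below the 16 N at which the stop slips. The stop and pin cannot be seen, so this rests on force only.
- **Bar:** the last wrist view put the bar's middle about 3 mm from the tray's centre, flat and rib up, with the gripper open and about 16 cm above.
- **Disagreements:** while the arm blocked the view, the camera estimates of the housing's rear edge differed by up to 8 mm between the top and scene cameras. In the check after the last tap, neither camera found the housing. At that stage I relied on the arm's position and force readings. I did not re-measure the bystanders' positions at the end.

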